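# Check the big cart wheel for bearing play

### The job

Two cart wheels stand on the bench, each on a short axle held by a post on one side. Check the larger wheel for bearing play: rock the top of its tyre away from its post as far as it will go and hold it there a moment, then rock it back over towards the post as far as it will go and hold it there a moment, and finally set it upright again and let go. Do not disturb the smaller wheel.

Things in the scene. Friction and masses are not known exactly. Their poses are not given: they have to be found in the camera images.
- big_play (a joint): sideways lean of the larger wheel on its worn bearing (rad), about the x axis of point big_hub. 0 = upright; positive = top of the tyre leans away from the post; negative = towards the post. Hard stops at +0.24 and -0.24 (24 mm each way at the tyre's top). It stays where it is left: friction of 1.5 N at the tyre's top, no spring.
- big_hub (a point): hub centre of the larger wheel, fixed to the bolted-down stand (does not lean), 135 mm above the bench. z up; y along the axle to the post; x level in the wheel's plane. Wheel: 200 mm diameter, black rubber tyre 36 mm wide, grey five-spoke rim, turns freely on its axle. Post: grey bar 50 mm wide, 14 mm thick, 68 mm from the wheel's mid-plane, its top 28 mm above the hub.
- big_top (a point): topmost point of the larger wheel's tyre, mid-width, 100 mm from the hub centre (235 mm above the bench when upright); leans with the wheel: y along the leaning axle, z from hub to top. Both sides of the tyre here are free for fingers.
- small_top (a point): topmost point of the smaller wheel's tyre (wheel 124 mm in diameter, 28 mm wide, top 162 mm above the bench), on a like stand; it can lean in the same way and must be left alone

How it is judged:
By the outcome, as a careful person would: the job done as asked, in the order asked, and still so for the second after the job is handed in, with the robot touching nothing.
It also fails if it takes over 35 s, if anything falls off the work surface, if the arm or the gripper's body presses on something with over 40 N, if the wrist force passes 120 N, or if a joint passes its speed limit or range.

### The arm

A 6-joint arm with a two-finger parallel gripper is mounted at the origin on the work surface. World frame = base frame: x ahead of the robot, y to its left, z up, the work surface at z = 0. Lengths are in m, angles in rad, forces in N, time in s.
With the tool pointing down it reaches from about 0.375 to 0.975 m from the base axis. Payload 3.8 kg.
Tool frame: the origin (TCP) lies at the very end of the fingers, on their centre line; the grasp point (between the pads) lies 19 mm behind it; z points along the fingers, y is the line along which they close (so a half turn about z gives the same grasp; the last joint's range is limited). The gripper opens to 88 mm and grips with 3 to 60 N. Pads are 18 mm wide; open, the fingers measure 123 mm over their backs; the gripper's body (75 mm by 187 mm) begins 45 mm behind the grasp point.
Start: joints at [-1.228, 0.264, 1.604, -0, 1.274, -0.037], TCP at [0.25, -0.627, 0.239] pointing down, gripper open.
Joint ranges: [-2.63, 2.63], [-0.94, 2.18], [0.31, 2.57], [-1.31, 4.45], [0, 2.66], [-2.55, 2.55]. Speed limits (rad/s): [2.57, 2.57, 3.14, 3.14, 3.14, 3.14].

### API

Orientations are given as [roll, pitch, yaw] about the fixed x, y, z axes, in that order (R = Rz(yaw) Ry(pitch) Rx(roll)).
In Python, from rig import ctrl gives the robot as it stands. The module is installed in compiled form; this text tells all that it offers.
- The arm moves only by the tool jog_arm, never from a script. Its argument "motion" is a list of rows, each an object of numbers: "x", "y", "z": the shift along the tool's x, y, z in mm; "spin": the turn about the tool's z in degrees. A call has 1 to 8 rows; each row shifts and turns the commanded pose from where the row before left it, along the tool's axes as they then stand; what a row does not reach is not made up. A row lasts 1/12 s, in which the tool goes at most 41.7 mm and 7.16 degrees, less where a joint would pass 70% of its speed; a pose out of reach is approached as far as the arm can. A call is refused whole if a number of a shift passes 41.7 or a number of a turn 7.16, either way. A call with a gripper value outside its range is refused whole. "jaw" is the finger opening in mm, from 0 to 88.1, set as the call begins (left out, the last holds). The fingers move at their own pace and stop on an object; "squeeze" is the grip in N (left out, the last holds). Time passes only in rows, so rows that do not move let the fingers close. It gives the time, the measured TCP pose, the force and the opening at its end, in the units of the state.
- ctrl.observe(): the state, without advancing time (a new reading comes with each control period).
- ctrl.camera(name): name is "scene" or "top" or "wrist"; returns a dict with "image" (420x560x3 uint8, blue, green, red), "camera_matrix" (3x3 intrinsics, pixels), "dist_coeffs" ([k1, k2, p1, p2, k3] as OpenCV has them; the pictures are not rectified), "extrinsics" (4x4, takes a point from camera to world coordinates). Camera axes: x right, y down, z forward; pixel columns grow to the right and rows downward; lengths in m; the calibration is good to about 2 mm. A picture is of the moment at which its call begins. There is no depth.
- ctrl.sign_off(): hands the job in, once; it reports no verdict.
Trained networks look in a picture, given as the dict that the camera call returned (one of the last four; its "shot" number tells which), for a name from the list of things; names that differ only in an ending like _2 or _b are one class to them, and where a whole thing is asked for, a point or a joint stands for the part that bears it (a point fixed in the world has none). Each returns a list of dicts, best first, with "score" (0 to 1); they miss things now and then, are a little off and sometimes report something else, mostly with a low value. They report only what shows in the picture. A call takes as long as a camera call.
- ctrl.trace(target, picture): "mask" (420x560 bool, what is visible of it) and "position" ([column, row] in pixels, amid what is visible of it).
The state is a dict: "clock": time; "joint_positions": joint angles; "qvel": joint speeds; "tau": joint torques, N m; "eef_pos": TCP position; "tcp_rot": TCP orientation; "force": force on the tool from outside, world axes, zero at the start; "moment": the same for the moment, N m; "opening": opening from 0.0 (shut) to 1.0 (fully open).
Only numpy, scipy, OpenCV 4.12 (cv2) and the standard library are available. Lean on these libraries where they do the work, as an engineer would, in place of code of your own. Each camera call takes 0.05 s, during which the arm holds its last target. There are 200 camera calls.

## Working session

There is one attempt and no reset: what is moved stays moved. The work goes in short steps, Python scripts to look and compute and a tool call to move; the robot and the scene stay as the last step left them, time stands still between calls to the robot, and variables do not carry over. Pictures are saved under pics/ and viewed, on a budget of 10 in all, crops included, one or two more only if the job needs it, and the job is handed in when it is done.

Besides the shell and the picture viewer there is one more tool, called as a command line: name --argument value ..., lists and objects as JSON in quotes. jog_arm: Moves the arm, as the interface text tells. Its arguments: {"type":"object","properties":{"motion":{"type":"array","items":{"type":"object","properties":{"x":{"type":"number"},"y":{"type":"number"},"z":{"type":"number"},"spin":{"type":"number"}}}},"jaw":{"type":"number"},"squeeze":{"type":"number"}},"required":["motion"]}

```bash
mkdir -p pics; python3 - <<'E'
from rig import ctrl
import cv2,numpy as np
s=ctrl.observe();print(s['clock'],s['eef_pos'],s['tcp_rot'],s['opening'])
for n in("scene","top"):
    p=ctrl.camera(n);cv2.imwrite(f"pics/{n}0.png",p["image"])
    print(n,p["camera_matrix"].tolist(),p["extrinsics"].round(4).tolist(),p["dist_coeffs"])
    for t in("big_play","big_top","small_top","big_hub"):
        try:
            for d in ctrl.trace(t,p)[:2]:
                m=d["mask"];ys,xs=np.nonzero(m);print(t,d["score"],d["position"],m.sum(),xs.min(),xs.max(),ys.min(),ys.max())
        except Exception as e: print(t,e)
E
```

```text
0.0 [ 0.25001461 -0.62623908  0.23739816] [-3.13936455e+00 -6.51292066e-05  3.79809842e-01] 1.0020657807246776
scene [[418.69350636460126, 0.0, 279.2528068185519], [0.0, 418.69350636460126, 216.6444935824062], [0.0, 0.0, 1.0]] [[0.5113, 0.6898, -0.5125, 0.893], [0.8592, -0.3989, 0.3203, -0.2068], [0.0165, -0.6042, -0.7967, 0.763], [0.0, 0.0, 0.0, 1.0]] [0.04148862 0.         0.         0.         0.        ]
big_play 0.94 [377.5, 188.5] 4467 346 403 135 236
big_top 0.6 [372.8, 185.4] 4439 346 403 135 237
small_top 0.58 [162.7, 291.5] 2178 146 182 257 331
big_hub 0.7 [374.5, 187.9] 4453 346 402 135 236
big_hub 0.59 [370.4, 204.7] 6935 325 414 135 253
top [[388.1264867305966, 0.0, 282.72925071846885], [0.0, 388.1264867305966, 210.39866970199935], [0.0, 0.0, 1.0]] [[0.0204, -0.9893, 0.1448, 0.4419], [-0.9995, -0.0237, -0.0214, 0.0177], [0.0246, -0.1443, -0.9892, 0.9036], [0.0, 0.0, 0.0, 1.0]] [0.03198596 0.         0.         0.         0.        ]
big_play 0.61 [153.0, 226.9] 3937 126 185 177 277
big_top 0.68 [156.6, 226.0] 4004 126 185 177 279
small_top 0.71 [377.1, 236.4] 1321 354 399 210 263
big_hub 0.57 [158.5, 230.8] 5982 114 209 177 279
```

View pics/scene0.png

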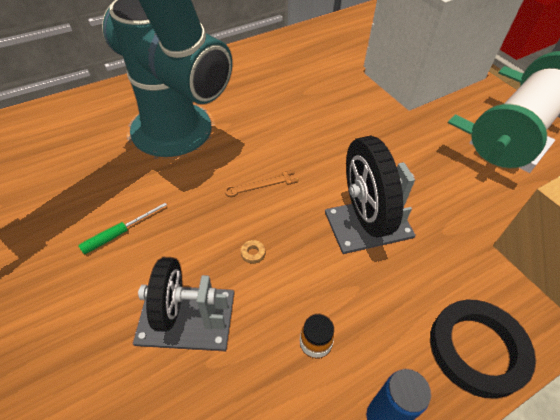

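View pics/top0.png

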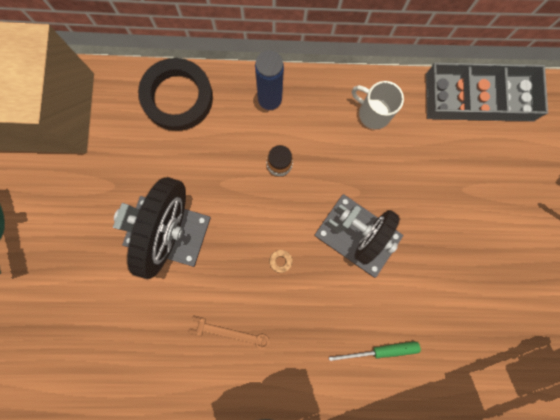

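The wheels are clear. The big one is at about (375,188) in scene and (157,228) in top, with its post towards +y (image left in top). The small one is far off at (377,236) in top. Next I fit the big wheel's pose to the masks.

```bash
cat > h.py <<'E'
from rig import ctrl
import cv2,numpy as np
from scipy.optimize import minimize
def proj(P,p):
    T=np.linalg.inv(p["extrinsics"]);r,_=cv2.Rodrigues(T[:3,:3])
    return cv2.projectPoints(np.asarray(P,float),r,T[:3,3],p["camera_matrix"],np.array(p["dist_coeffs"]))[0][:,0]
def frame(v): # x,y,yaw,lean -> hub, R (cols x,y,z of leaning wheel); yaw=heading of +y axis (to post)
    x,y,a,l=v; Y=np.array([np.cos(a),np.sin(a),0]);Z=np.array([0,0,1.]);X=np.cross(Y,Z)
    return np.array([x,y,.135]),np.c_[X,Y*np.cos(l)+Z*np.sin(l),Z*np.cos(l)-Y*np.sin(l)]
th=np.linspace(0,2*np.pi,60)
W=np.vstack([np.c_[r*np.cos(th),0*th+w,r*np.sin(th)] for r,w in((.1,.012),(.1,-.012),(.092,.018),(.092,-.018))])
def sil(v,p):
    h,R=frame(v);q=cv2.convexHull((proj(W@R.T+h,p)*16).astype(np.int32))
    m=np.zeros((420,560),np.uint8);cv2.fillPoly(m,[q],255,shift=4,lineType=cv2.LINE_AA);return m/255.
def hull(m):
    c,_=cv2.findContours(m.astype(np.uint8),0,2);c=max(c,key=cv2.contourArea)
    o=np.zeros(m.shape,np.uint8);cv2.fillPoly(o,[cv2.convexHull(c)],1);return o
def fit(ps,ms,v0):
    f=lambda v:sum(np.abs(sil(v,p)-m).sum()/m.sum() for p,m in zip(ps,ms))
    sx=np.vstack([v0]+[np.array(v0)+d for d in np.diag([.02,.02,.2,.1])])
    r=minimize(f,v0,method="Nelder-Mead",options=dict(initial_simplex=sx,xatol=1e-4,fatol=1e-5,maxiter=600));return r.x,r.fun
E
python3 - <<'E'
from h import *
ps=[ctrl.camera(n) for n in("scene","top")]
ms=[hull(ctrl.trace("big_play",p)[0]["mask"]) for p in ps]
best=None
for a in(1.3,1.7,1.0,2.2):
    v,f=fit(ps,ms,[.43,.27,a,0]);print(v.round(4),round(f,4))
    if best is None or f<best[1]:best=(v,f)
v=best[0];h,R=frame(v);print("top",h+R[:,2]*.1)
for i in(0,1): print(i,round(float(np.abs(sil(v,ps[i])-ms[i]).sum()/ms[i].sum()),3))
out=[]
for p,m in zip(ps,ms):
    im=p["image"].copy();q=cv2.convexHull(proj(W@R.T+h,p).astype(np.float32)).astype(int)
    cv2.polylines(im,[q],True,(0,0,255),1)
    pp=proj([h+np.array([np.cos(v[2]),np.sin(v[2]),0])*.075+[0,0,.028],h+R[:,2]*.1],p)
    for c in pp: cv2.circle(im,tuple(c.astype(int)),2,(0,255,0),-1)
    c=pp[1].astype(int);im=im[max(0,c[1]-60):c[1]+130,max(0,c[0]-90):c[0]+100];out.append(cv2.resize(im,(390,390)))
cv2.imwrite("pics/fit.png",np.hstack(out))
E
```

```text
[0.5153 0.2442 1.2865 0.0354] 0.0619
[0.5157 0.2441 1.2894 0.0372] 0.0619
[0.5155 0.2442 1.2864 0.0346] 0.062
[0.515  0.2445 1.2891 0.0371] 0.0633
top [0.51466235 0.24052175 0.23493066]
0 0.024
1 0.038
```

View pics/fit.png

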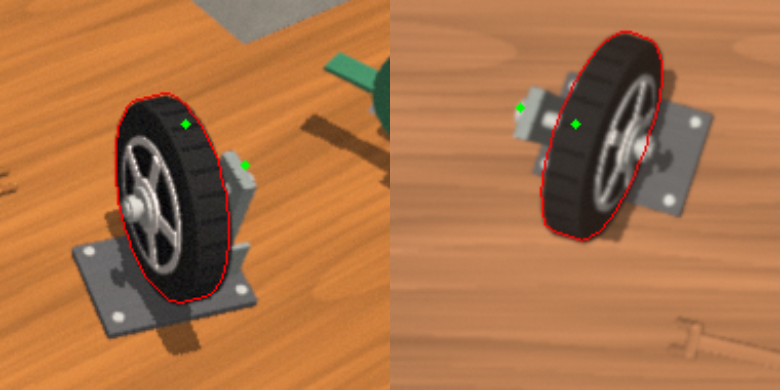

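The fit outlines the tyre well in both views. The top dot and post dot sit where they should, and the tyre top comes out at 0.235 m. Axle heading is 1.288 rad and the lean is near upright. Now raise and travel over.

jog_arm --motion '[{"z":-30},{"z":-30},{"z":-30},{"x":23.6,"y":-29.5},{"x":23.6,"y":-29.5},{"x":23.6,"y":-29.5},{"x":23.6,"y":-29.5},{"x":23.6,"y":-29.5}]' --jaw 88

```text
validation failed for argument at $.mo...
```

jog_arm --motion '[{"x":23.6,"y":-29.5},{"x":23.6,"y":-29.5},{"x":23.6,"y":-29.5},{"x":23.6,"y":-29.5},{"x":23.6,"y":-29.5},{"x":23.6,"y":-29.5},{"x":23.6,"y":-29.5},{"x":23.6,"y":-29.5}]'

```text
validation failed for argument at $.mo...
```

jog_arm --motion '[{"x":23.6,"y":-29.5},{"x":23.6,"y":-29.5},{"x":23.6,"y":-29.5},{"x":23.6,"y":-29.5},{"x":23.6,"y":-29.5},{"x":23.6,"y":-29.5},{"x":23.6,"y":-29.5},{"x":23.6,"y":-29.5}]'

```text
validation failed for argument at $.mo...
```

jog_arm --motion '[{"x":23.6,"y":-29.5},{"x":23.6,"y":-29.5},{"x":23.6,"y":-29.5},{"spin":-7.1},{"spin":-7.1},{"spin":-7.1},{"spin":-7.1},{"spin":-7.1}]'

```text
validation failed for argument at $.mo...
```

jog_arm --motion '[{"spin":-7.1},{"spin":-7.1},{"spin":-7.1},{"spin":-7.1},{"spin":-7.1},{"spin":-7.1},{"spin":-7.1},{"spin":-7.1}]'

```text
validation failed for argument at $.mo...
```

jog_arm --motion '[{"spin":-7.1},{"spin":-7.1},{"spin":-7.1},{"spin":-7.1},{"spin":-7.1},{"spin":-7.1},{"spin":-7.1},{}]'

```text
validation failed for argument at $.mo...
```

Rows probably need all four fields.

jog_arm --motion '[{"x":0,"y":0,"z":-30,"spin":0},{"x":0,"y":0,"z":-30,"spin":0},{"x":0,"y":0,"z":-30,"spin":0},{"x":23.6,"y":-29.5,"z":0,"spin":0},{"x":23.6,"y":-29.5,"z":0,"spin":0},{"x":23.6,"y":-29.5,"z":0,"spin":0},{"x":23.6,"y":-29.5,"z":0,"spin":0},{"x":23.6,"y":-29.5,"z":0,"spin":0}]' --jaw 88

```text
clock: 1.37
eef_pos: [0.3053, -0.4446, 0.3289]
tcp_rot: [3.141, -0.0, 0.379]
force: [0.8, -0.3, 0.1]
opening: 0.997
```

jog_arm --motion '[{"x":23.6,"y":-29.5,"z":0,"spin":0},{"x":23.6,"y":-29.5,"z":0,"spin":0},{"x":23.6,"y":-29.5,"z":0,"spin":0},{"x":23.6,"y":-29.5,"z":0,"spin":0},{"x":23.6,"y":-29.5,"z":0,"spin":0},{"x":23.6,"y":-29.5,"z":0,"spin":0},{"x":23.6,"y":-29.5,"z":0,"spin":0},{"x":23.6,"y":-29.5,"z":0,"spin":0}]'

```text
clock: 2.03
eef_pos: [0.3931, -0.1553, 0.3291]
tcp_rot: [3.141, -0.001, 0.379]
force: [0.8, -0.3, 0.0]
opening: 0.995
```

jog_arm --motion '[{"x":23.6,"y":-29.5,"z":0,"spin":0},{"x":23.6,"y":-29.5,"z":0,"spin":0},{"x":23.6,"y":-29.5,"z":0,"spin":0},{"x":23.6,"y":-29.5,"z":0,"spin":0},{"x":23.6,"y":-29.5,"z":0,"spin":0},{"x":23.6,"y":-29.5,"z":0,"spin":0},{"x":23.6,"y":-29.5,"z":0,"spin":0},{"x":23.6,"y":-29.5,"z":0,"spin":0}]'

```text
clock: 2.7
eef_pos: [0.481, 0.1342, 0.3291]
tcp_rot: [3.141, -0.001, 0.38]
force: [1.5, 0.5, -0.2]
opening: 0.999
```

jog_arm --motion '[{"x":23.6,"y":-29.5,"z":0,"spin":0},{"x":23.6,"y":-29.5,"z":0,"spin":0},{"x":23.6,"y":-29.5,"z":0,"spin":0},{"x":0,"y":0,"z":0,"spin":-7.1},{"x":0,"y":0,"z":0,"spin":-7.1},{"x":0,"y":0,"z":0,"spin":-7.1},{"x":0,"y":0,"z":0,"spin":-7.1},{"x":0,"y":0,"z":0,"spin":-7.1}]'

```text
clock: 3.37
eef_pos: [0.5138, 0.2409, 0.3287]
tcp_rot: [3.142, -0.0, 1.006]
force: [0.2, -1.2, -0.4]
opening: 1.001
```

jog_arm --motion '[{"x":0,"y":0,"z":0,"spin":-7.1},{"x":0,"y":0,"z":0,"spin":-7.1},{"x":0,"y":0,"z":0,"spin":-7.1},{"x":0,"y":0,"z":0,"spin":-7.1},{"x":0,"y":0,"z":0,"spin":-7.1},{"x":0,"y":0,"z":0,"spin":-7.1},{"x":0,"y":0,"z":0,"spin":-7.1},{"x":0,"y":0,"z":0,"spin":-7.1}]'

```text
clock: 4.03
eef_pos: [0.5138, 0.2406, 0.3288]
tcp_rot: [3.141, -0.0, 1.997]
force: [-0.1, -0.2, 0.2]
opening: 0.998
```

jog_arm --motion '[{"x":0,"y":0,"z":0,"spin":-7.1},{"x":0,"y":0,"z":0,"spin":-7.1},{"x":0,"y":0,"z":0,"spin":-7.1},{"x":0,"y":0,"z":0,"spin":-7.1},{"x":0,"y":0,"z":0,"spin":-7.1},{"x":0,"y":0,"z":0,"spin":-7.1},{"x":0,"y":0,"z":0,"spin":-7.1},{"x":0,"y":0,"z":0,"spin":0}]'

```text
clock: 4.7
eef_pos: [0.5138, 0.2406, 0.3289]
tcp_rot: [3.141, 0.0, 2.861]
force: [0.1, -0.6, 0.7]
opening: 0.995
```

```bash
python3 - <<'E'
from h import *
p=ctrl.camera("wrist");v=[.5155,.2442,1.2879,.036];h,R=frame(v);im=p["image"].copy()
cv2.polylines(im,[cv2.convexHull(proj(W@R.T+h,p).astype(np.float32)).astype(int)],True,(0,0,255),1)
cv2.imwrite("pics/w0.png",im)
E
```

```text
(no output)
```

View pics/w0.png

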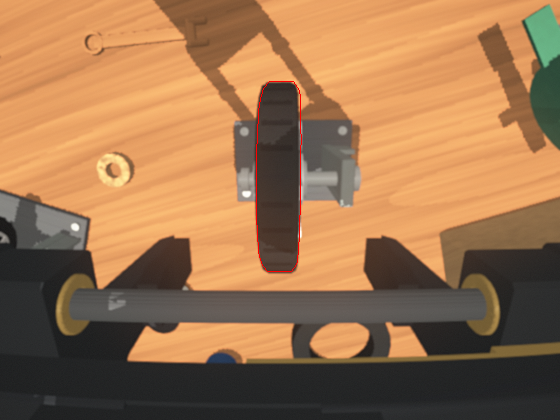

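The wrist view agrees: the fitted outline lies on the tyre at (278,175), midway between the fingers, with the post on the +y tool side. Descend and narrow the jaws loosely.

jog_arm --motion '[{"x":0,"y":0,"z":30,"spin":0},{"x":0,"y":0,"z":30,"spin":0},{"x":0,"y":0,"z":30,"spin":0},{"x":0,"y":0,"z":30,"spin":0},{"x":0,"y":0,"z":0,"spin":0},{"x":0,"y":0,"z":0,"spin":0}]'

```text
clock: 5.25
eef_pos: [0.5124, 0.2401, 0.2071]
tcp_rot: [-3.139, -0.004, 2.856]
force: [0.7, -0.4, 0.3]
opening: 0.998
```

jog_arm --motion '[{"x":0,"y":0,"z":0,"spin":0},{"x":0,"y":0,"z":0,"spin":0},{"x":0,"y":0,"z":0,"spin":0},{"x":0,"y":0,"z":0,"spin":0}]' --jaw 50 --squeeze 5

```text
clock: 5.58
eef_pos: [0.5149, 0.2411, 0.2109]
tcp_rot: [3.139, 0.003, 2.858]
force: [0.9, -0.6, -0.9]
opening: 0.722
```

jog_arm --motion '[{"x":0,"y":-4,"z":0,"spin":0},{"x":0,"y":-4,"z":0,"spin":0},{"x":0,"y":-4,"z":0,"spin":0},{"x":0,"y":-4,"z":0,"spin":0},{"x":0,"y":0,"z":0,"spin":0}]'

```text
clock: 6.0
eef_pos: [0.5095, 0.2248, 0.2093]
tcp_rot: [3.141, 0.001, 2.858]
force: [0.6, 0.8, 2.2]
opening: 0.564
```

jog_arm --motion '[{"x":0,"y":-3,"z":0,"spin":0},{"x":0,"y":-2,"z":0,"spin":0},{"x":0,"y":0,"z":0,"spin":0}]'

```text
clock: 6.25
eef_pos: [0.508, 0.2201, 0.2089]
tcp_rot: [3.141, 0.0, 2.858]
force: [0.2, 1.2, 1.4]
opening: 0.566
```

jog_arm --motion '[{"x":0,"y":-2,"z":0,"spin":0},{"x":0,"y":0,"z":0,"spin":0}]'

```text
clock: 6.42
eef_pos: [0.5077, 0.219, 0.2089]
tcp_rot: [3.14, 0.0, 2.858]
force: [2.4, 3.6, 1.5]
opening: 0.569
```

jog_arm --motion '[{"x":0,"y":-2,"z":0,"spin":0},{"x":0,"y":0,"z":0,"spin":0}]'

```text
clock: 6.58
eef_pos: [0.5075, 0.2184, 0.2089]
tcp_rot: [3.137, 0.001, 2.858]
force: [3.7, 8.3, -0.8]
opening: 0.569
```

jog_arm --motion '[{"x":0,"y":-2,"z":0,"spin":0},{"x":0,"y":0,"z":0,"spin":0}]'

```text
clock: 6.75
eef_pos: [0.507, 0.2167, 0.2089]
tcp_rot: [3.137, 0.001, 2.858]
force: [2.4, 8.7, -0.4]
opening: 0.609
```

Force has risen to 9 N, well above the friction, so it is at the stop. Hold, and check the lean with the cameras.

jog_arm --motion '[{"x":0,"y":0,"z":0,"spin":0},{"x":0,"y":0,"z":0,"spin":0},{"x":0,"y":0,"z":0,"spin":0},{"x":0,"y":0,"z":0,"spin":0},{"x":0,"y":0,"z":0,"spin":0},{"x":0,"y":0,"z":0,"spin":0},{"x":0,"y":0,"z":0,"spin":0},{"x":0,"y":0,"z":0,"spin":0}]' --squeeze 12

```text
clock: 7.42
eef_pos: [0.5073, 0.218, 0.2089]
tcp_rot: [3.135, 0.001, 2.858]
force: [4.4, 11.6, -0.8]
opening: 0.568
```

```bash
cat > look.py <<'E'
from h import *
import sys
p=ctrl.camera("scene");out=[]
for l in(.24,.036,-.24):
    h,R=frame([.5155,.2442,1.2879,l]);im=p["image"].copy()
    cv2.polylines(im,[cv2.convexHull(proj(W@R.T+h,p).astype(np.float32)).astype(int)],True,(0,0,255),1)
    out.append(cv2.resize(im[90:270,300:440],(260,334)))
cv2.imwrite(f"pics/{sys.argv[1]}.png",np.hstack(out))
for d in ctrl.trace("big_play",p)[:1]:
    m=hull(d["mask"]);print(d["score"])
    c=[np.abs(sil([.5155,.2442,1.2879,l],p)-m)[130:].sum() for l in np.arange(-.3,.31,.02)]
    print(np.arange(-.3,.31,.02)[np.argmin(c)].round(2),min(c)/m.sum())
s=ctrl.observe();print(s["clock"],s["force"],s["opening"],s["eef_pos"])
E
python3 look.py lean1
```

```text
0.73
0.26 0.16453019188283807
7.5167 [ 3.92492975 12.55910448 -2.26151037] 0.566625458997486 [0.50728685 0.21803286 0.20887859]
```

View pics/lean1.png

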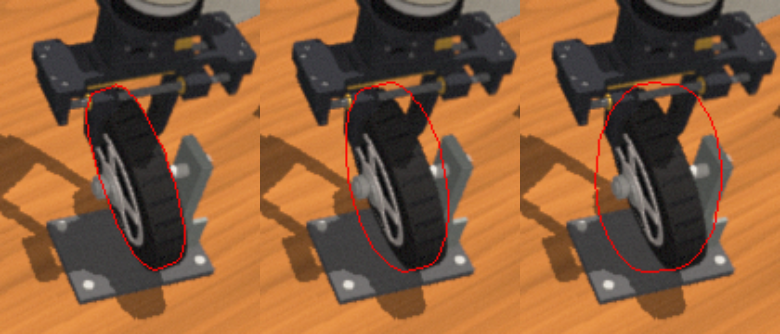

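The tyre matches the +0.24 outline (left panel). Now rock it towards the post.

jog_arm --motion '[{"x":0,"y":6,"z":0,"spin":0},{"x":0,"y":6,"z":0,"spin":0},{"x":0,"y":6,"z":0,"spin":0},{"x":0,"y":6,"z":0,"spin":0},{"x":0,"y":6,"z":0,"spin":0},{"x":0,"y":6,"z":0,"spin":0},{"x":0,"y":6,"z":0,"spin":0},{"x":0,"y":6,"z":0,"spin":0}]'

```text
clock: 8.18
eef_pos: [0.5198, 0.2611, 0.2088]
tcp_rot: [-3.141, 0.0, 2.858]
force: [-0.8, -2.4, 2.8]
opening: 0.568
```

jog_arm --motion '[{"x":0,"y":4,"z":0,"spin":0},{"x":0,"y":0,"z":0,"spin":0}]'

```text
clock: 8.35
eef_pos: [0.5212, 0.2658, 0.2089]
tcp_rot: [3.14, 0.0, 2.859]
force: [0.3, 0.2, 0.2]
opening: 0.567
```

jog_arm --motion '[{"x":0,"y":2,"z":0,"spin":0},{"x":0,"y":0,"z":0,"spin":0}]'

```text
clock: 8.52
eef_pos: [0.5215, 0.2669, 0.2087]
tcp_rot: [3.141, 0.0, 2.858]
force: [-0.4, -0.6, 0.2]
opening: 0.568
```

jog_arm --motion '[{"x":0,"y":2,"z":0,"spin":0},{"x":0,"y":0,"z":0,"spin":0}]'

```text
clock: 8.68
eef_pos: [0.5216, 0.2675, 0.2086]
tcp_rot: [-3.139, -0.0, 2.858]
force: [-0.4, -4.6, 2.7]
opening: 0.567
```

jog_arm --motion '[{"x":0,"y":2,"z":0,"spin":0},{"x":0,"y":0,"z":0,"spin":0}]'

```text
clock: 8.85
eef_pos: [0.5218, 0.268, 0.2084]
tcp_rot: [-3.136, -0.001, 2.858]
force: [-3.4, -9.4, 4.0]
opening: 0.574
```

jog_arm --motion '[{"x":0,"y":2,"z":0,"spin":0},{"x":0,"y":0,"z":0,"spin":0},{"x":0,"y":0,"z":0,"spin":0},{"x":0,"y":0,"z":0,"spin":0},{"x":0,"y":0,"z":0,"spin":0},{"x":0,"y":0,"z":0,"spin":0},{"x":0,"y":0,"z":0,"spin":0},{"x":0,"y":0,"z":0,"spin":0}]'

```text
clock: 9.52
eef_pos: [0.5219, 0.2684, 0.2084]
tcp_rot: [-3.134, -0.001, 2.858]
force: [-3.0, -12.9, 5.9]
opening: 0.57
```

```bash
python3 look.py lean2
```

```text
0.61
-0.28 0.07813219991609412
9.6167 [ -4.44260959 -12.34579107   5.51399216] 0.5669012650774884 [0.52188994 0.26842712 0.20831852]
```

View pics/lean2.png

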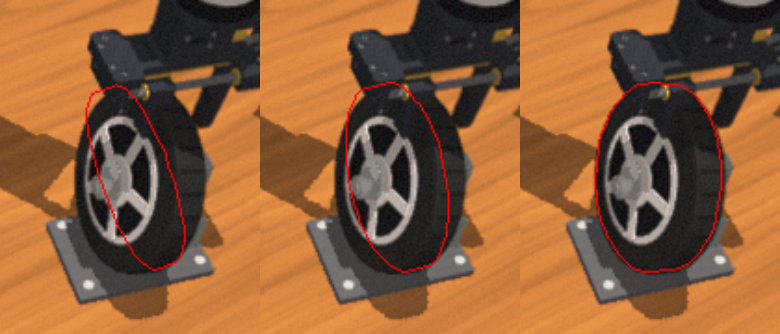

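Matches −0.24 (right panel). The midpoint of the stops is 30 mm back along tool y; centre there and close gently so the pads square it upright.

jog_arm --motion '[{"x":0,"y":-5,"z":0,"spin":0},{"x":0,"y":-5,"z":0,"spin":0},{"x":0,"y":-5,"z":0,"spin":0},{"x":0,"y":-5,"z":0,"spin":0},{"x":0,"y":-5,"z":0,"spin":0},{"x":0,"y":-5,"z":0,"spin":0},{"x":0,"y":0,"z":0,"spin":0},{"x":0,"y":0,"z":0,"spin":0}]'

```text
clock: 10.28
eef_pos: [0.5144, 0.243, 0.2086]
tcp_rot: [-3.141, -0.0, 2.858]
force: [1.1, 0.7, 0.3]
opening: 0.566
```

jog_arm --motion '[{"x":0,"y":0,"z":0,"spin":0},{"x":0,"y":0,"z":0,"spin":0},{"x":0,"y":0,"z":0,"spin":0},{"x":0,"y":0,"z":0,"spin":0},{"x":0,"y":0,"z":0,"spin":0},{"x":0,"y":0,"z":0,"spin":0},{"x":0,"y":0,"z":0,"spin":0},{"x":0,"y":0,"z":0,"spin":0}]' --jaw 30 --squeeze 12

```text
clock: 10.95
eef_pos: [0.5149, 0.2439, 0.2089]
tcp_rot: [3.141, 0.0, 2.858]
force: [1.3, 2.7, 2.6]
opening: 0.407
```

Opening is 35.9 mm, so the pads lie flush on the 36 mm tyre. Open and rise.

jog_arm --motion '[{"x":0,"y":0,"z":0,"spin":0},{"x":0,"y":0,"z":0,"spin":0},{"x":0,"y":0,"z":0,"spin":0},{"x":0,"y":0,"z":0,"spin":0},{"x":0,"y":0,"z":0,"spin":0},{"x":0,"y":0,"z":0,"spin":0}]' --jaw 80

```text
clock: 11.45
eef_pos: [0.5145, 0.2433, 0.2085]
tcp_rot: [-3.141, -0.0, 2.858]
force: [0.6, -0.1, -0.5]
opening: 0.84
```

jog_arm --motion '[{"x":0,"y":0,"z":-20,"spin":0},{"x":0,"y":0,"z":-30,"spin":0},{"x":0,"y":0,"z":-30,"spin":0},{"x":0,"y":0,"z":-30,"spin":0},{"x":0,"y":0,"z":-20,"spin":0},{"x":0,"y":0,"z":0,"spin":0},{"x":0,"y":0,"z":0,"spin":0}]'

```text
clock: 12.03
eef_pos: [0.5153, 0.2437, 0.3401]
tcp_rot: [3.14, 0.002, 2.858]
force: [-0.4, -0.1, -0.8]
opening: 0.91
```

```bash
sed -i 's/(.24,.036,-.24)/(.05,0,-.05)/' look.py; python3 look.py up; python3 - <<'E'
from h import *
ps=[ctrl.camera(n) for n in("scene","wrist")]
from scipy.optimize import minimize_scalar
for p in ps:
    d=ctrl.trace("big_play",p)[0];m=hull(d["mask"])
    c=[np.abs(sil([.5155,.2442,1.2879,l],p)-m).sum()/m.sum() for l in np.arange(-.1,.11,.01)]
    print(d["score"],np.arange(-.1,.11,.01)[np.argmin(c)].round(2),np.round(c[::4],3))
E
```

```text
0.56
-0.02 0.03295313044777606
12.1333 [ 0.92767777 -0.55996591  0.2721361 ] 0.9073955672394609 [0.51396156 0.24318442 0.33695417]
0.67 -0.01 [0.106 0.066 0.035 0.049 0.093 0.136]Traceback (most recent call last):
  File "<stdin>", line 5, in <module>
IndexError: list index out of range
```

View pics/up.png

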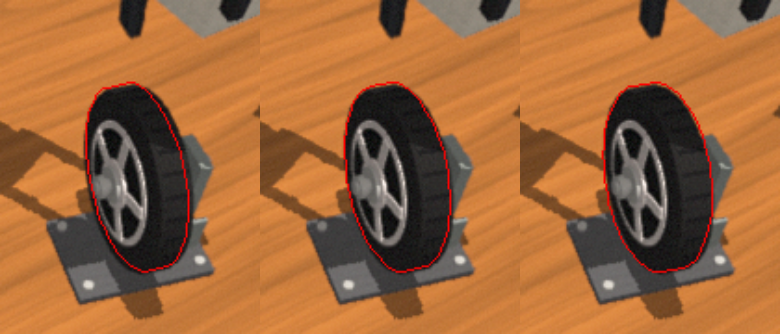

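The wheel is upright (the middle 0-lean outline fits), and the gripper is clear above. Handing in.

```bash
python3 -c "
from rig import ctrl
print(ctrl.sign_off())"
```

```text
the job is handed in; nothing more can be done
None
```

I rocked the larger wheel away from its post to the stop, then towards the post to the stop, and set it upright. The gripper was clear above it at hand-in, after about 12 s of the 35 s allowed.

| Check | Reading |
|---|---|
| Stop away from the post | Held about 0.7 s at about 12 N; the camera outline matched +0.24 rad |
| Stop towards the post | Held about 0.7 s at about 13 N; the camera outline matched −0.24 rad |
| Setting upright | Done at the midpoint of the two stops; the jaws closed to 35.9 mm, flush on the 36 mm tyre |
| After release | The scene camera put the lean at −0.01 to −0.02 rad, which is within what my fit can resolve |

- **Rougher numbers:** a mask fit while the gripper partly hid the tyre read +0.26 and −0.28 rad at the stops. I trusted the outlines and forces there.
- **Failed check:** a last check from the wrist camera failed because the network did not find the wheel in that picture.
- **Smaller wheel:** my path stayed well above it, and I did not measure it again afterwards.

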